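Clamp up the glued sword grips

TASK

The sword grips on the bench have just been glued: lay every one of them fully down in the notches of the curing rack, one to a place, all with the tang stub pointing away from you (to the far side), and clip one spring clamp from the rail across the middle of each, so that it squeezes the two wooden scales together. Leave clamps that are not needed clipped on the rail, and do not disturb the bell guard, the adhesive bottle or the screwdriver.

Things in the scene. Friction and masses are not known exactly. Their poses are not given: they have to be found in the camera images.
- grip1_mid (a point): Sword grip, one of up to 4 alike (None if absent): a wooden bar 110 mm long (own x), 24 mm thick (y), 32 mm tall (z), about 130 g: two scales glued to a flat steel tang, the joint being the upright mid-plane along it. It stands on its 24 mm wide edge. Point: centre of the wooden bar, 16 mm above its underside.
- grip2_mid (a point): As grip1. At the +x end of each grip a steel tang stub (6 mm thick, 10 mm tall) stands out 14 mm; at the -x end a round steel pommel of 24 mm diameter stands out 12 mm; both are at mid-height.
- grip3_mid (a point): As grip1 and grip2.
- grip4_mid (a point): As grip1 and grip2.
- seat1 (a point): Place 1 of 4 in the curing rack, counted along the rack's +y: where the centre (grip_mid) of a grip lying fully down there comes, 42 mm above the rack's underside. A place is a pair of notches, one in each rail, 28 mm wide (36 mm at the mouth); notch floor 26 mm, rail top 43 mm above the underside.
- seat2 (a point): Place 2 of 4 in the curing rack, counted along the rack's +y: where the centre (grip_mid) of a grip lying fully down there comes, 42 mm above the rack's underside.
- seat3 (a point): Place 3 of 4 in the curing rack, counted along the rack's +y: where the centre (grip_mid) of a grip lying fully down there comes, 42 mm above the rack's underside.
- seat4 (a point): Place 4 of 4 in the curing rack, counted along the rack's +y: where the centre (grip_mid) of a grip lying fully down there comes, 42 mm above the rack's underside.
- rack: Wooden curing rack, fixed: a board 160 (own x) by 400 (y) by 12 mm, with two notched rails along y, 16 mm thick, centred 42 mm either side of the middle (68 mm free between), and two side boards, 6 mm thick, 44 mm high, 148 mm apart inside. Four places 105 mm apart; a grip lies along x in a notch of both rails, 15 mm of it above them. Origin: centre of the underside; +x: away from the robot.
- rail: Clamp rail, fixed: a wooden batten 300 mm long (own x), 24 mm thick (y), its top 80 mm above the bench, on two end blocks; the spring clamps are kept clipped on its top edge. Origin: on the bench below its middle.
- clamp1_pivot (a point): Spring clamp, one of 4 alike, 104 mm tall, about 65 g: two black levers on a pivot pin, handles up, jaws down; starts clipped on the rail. Point: centre of the pin. Own x: along the pin (and the rail); y: the way jaws and handles spread; z: up. The pose follows one lever: it rolls about x by half the jaw angle while pinched.
- clamp1_jaw (a joint): Jaw angle of clamp1 (rad): 0 when the pads are 24 mm apart and parallel (clipped on rail or grip); grows as the handles are pinched (about 0.38 at 41 mm, stop at 0.5); -0.6 when shut on nothing.
- clamp2_pivot (a point): As clamp1. Jaw pads (20 mm wide, 16 mm tall): centres 40 mm below the pivot. Handle paddles (21 mm wide): 25 to 56 mm above it. Clipped on 24 mm (rail or grip) the handles measure 56 mm over their outsides, 40 mm above the pivot, and the pads press with about 9 N.
- clamp2_jaw (a joint): As clamp1_jaw, for clamp2.
- clamp3_pivot (a point): As clamp1. Pinching the handles to 41 mm (about 14 N) opens the jaws to about 38 mm; let go, it springs shut and holds by itself. On the rail the pivot is 26 mm above the batten's top; the same depth is right on a grip (pivot 42 mm above the grip's centre).
- clamp3_jaw (a joint): As clamp1_jaw, for clamp3.
- clamp4_pivot (a point): As clamp1 to clamp3.
- clamp4_jaw (a joint): As clamp1_jaw, for clamp4.
- guard_mid (a point): Bystander: aluminium bell guard, a loose bowl of 120 mm diameter and 42 mm height; the point is half-way up.
- adhesive_mid (a point): Bystander: white adhesive bottle, 44 mm diameter, 130 mm tall, standing; the point is half-way up.
- driver_mid (a point): Bystander: screwdriver, 200 mm, lying on the bench beyond the rack; the point is near its middle.
Mind the look-alikes: they are no part of the job. What is shaped like the part that bears clamp4_pivot but white is not meant. Leave any green look-alike of the part that bears grip2_mid alone.

How it is judged:
By the outcome, as a careful person would: the job done as asked, in the order asked, and still so for the second after the job is handed in, with the robot touching nothing.
Of grip1, grip2, grip3, grip4 only 3 to 4 are there at a start; the rules pass over those that are not, and their reading is None.
At some moment in a run one of grip1, grip2, grip3, grip4 may be knocked a few centimetres aside while the robot is not near it.
It also fails if it takes over 210 s, if anything falls off the work surface, if the arm or the gripper's body presses on something with over 40 N, if the wrist force passes 120 N, or if a joint passes its speed limit or range.

ROBOT

A 6-joint arm with a two-finger parallel gripper is mounted at the origin on the work surface. World frame = base frame: x ahead of the robot, y to its left, z up, the work surface at z = 0. Lengths are in m, angles in degrees, forces in N, time in s.
With the tool pointing down it reaches from about 0.3 to 0.75 m from the base axis. Payload 8.5 kg.
Tool frame: the origin (TCP) lies on the centre line of the jaws, within the pads' length; the fingertips stand 17 mm ahead of it and the grasp point (between the pads) lies 2 mm behind it (env.tcp_to_tips is the distance from the TCP to the fingertips, in m); z points along the fingers, y is the line along which they close (so a half turn about z gives the same grasp; the last joint's range is limited). The gripper opens to 85 mm and grips with 20 to 120 N. Pads are 22 mm wide; open, the fingers measure 114 mm over their backs; the gripper's body (76 mm by 85 mm) begins 54 mm behind the grasp point. The pads swing forward as they close: fully open they stand 13 mm farther back than shut.
Start: joints at [-87.221, 21.807, 74.336, -0, 83.858, -12.336], TCP at [0.143, -0.531, 0.248] pointing down, gripper open.
Joint ranges: [-178.18, 178.18], [-50.72, 133.34], [12.68, 142.11], [-81.47, 261.47], [9.98, 163.14], [-165.26, 165.26]. Speed limits (degrees/s): [136.94, 136.94, 180, 180, 180, 180].

INTERFACE

Orientations are given as a 3x3 rotation matrix whose columns are the frame's x, y, z axes.
In Python, from rig import env gives the robot as it stands. The module is installed in compiled form; this text tells all that it offers.
- The arm moves only by the shell command python3 -m pendant 'ROWS' [FORCE]. ROWS is JSON, a list of rows, each a list of 7 numbers: the opening, from 0 (shut) to 1 (fully open), then the shift along the tool's x, y, z in m, then the turn, a rotation vector about the tool's x, y, z in rad. A call has 1 to 5 rows; each row is the pose to reach, as a shift and turn from the pose commanded when the call began, along the tool's axes at that moment; what a row does not reach only later rows make up. A row lasts 1/8 s, in which the tool goes at most 62.5 mm and 10.7 degrees, less where a joint would pass 70% of its speed; a pose out of reach is approached as far as the arm can. A call with a gripper value outside its range is refused whole. The fingers move at their own pace and stop on an object; FORCE is the grip in N (left out, the last holds). Time passes only in rows, so rows that repeat a pose let the fingers close. It gives the time, the measured TCP pose, the force, the opening and the grip force at its end, in the units of the state.
- env.observe(): the state, without advancing time (a new reading comes with each control period).
- env.get_image(name): name is "side" or "top" or "wrist"; returns a dict with "image" (400x640x3 uint8, blue, green, red), "fx", "fy", "cx", "cy" (pixels), "pose" (4x4, takes a point from camera to world coordinates). Camera axes: x right, y up, looking along -z (the intrinsics and any distortion apply to the point x, -y, -z); pixel columns grow to the right and rows downward; lengths in m; the calibration is good to about 2 mm. A picture is of the moment at which its call begins. There is no depth.
- env.close_job(): hands the job in; it is judged then, once.
Trained networks look in the newest picture that a camera, given by its name, has taken for a name from the list of things; names that differ only in an ending like _2 or _b are one class to them, and where a whole thing is asked for, a point or a joint stands for the part that bears it (a point fixed in the world has none). Each returns a list of dicts, best first, with "conf" (0 to 1); they miss things now and then, are a little off and sometimes report something else, mostly with a low value. They report only what shows in the picture. A call takes as long as a camera call. They do not tell look-alikes from the thing itself.
- env.find_in(camera, thing): "bbox" ([centre column, centre row, width, height] in pixels, round what is visible of it).
- env.trace(camera, thing): "mask" (400x640 bool, what is visible of it) and "bbox" ([centre column, centre row, width, height] in pixels, round what is visible of it).
- env.tip_of(camera, thing): "centre" ([column, row] in pixels: a listed point, or the origin of a listed thing).
The state is a dict: "time_s": time; "q": joint angles; "qvel": joint speeds; "joint_efforts": joint torques, N m; "position": TCP position; "tool_rot": TCP orientation; "ft_force": force on the tool from outside, world axes, zero at the start; "wrist_torque": the same for the moment, N m; "grip_width": finger opening in m; "gripper_force": force on a finger pad.
Only numpy, scipy, OpenCV 4.12 (cv2) and the standard library are available. Lean on these libraries where they do the work, as an engineer would, in place of code of your own. Each camera call takes 0.05 s, during which the arm holds its last target. There are 200 camera calls.

## Working session

There is one attempt and no reset: what is moved stays moved. The work goes in short steps, Python scripts to look and compute and a shell command to move; the robot and the scene stay as the last step left them, time stands still between calls to the robot, and variables do not carry over. Pictures are saved under pics/ and viewed, at most 19 in all, crops included, and the job is handed in when it is done.

```bash
mkdir -p pics; cat > h.py <<'E'
import numpy as np, cv2
from rig import env
def ray(im,u,v):
    P=np.array(im["pose"]); d=np.array([(u-im["cx"])/im["fx"],-(v-im["cy"])/im["fy"],-1.])
    return P[:3,3],P[:3,:3]@d
def at(im,u,v,z):
    o,d=ray(im,u,v); return o+d*(z-o[2])/d[2]
def px(im,p):
    P=np.array(im["pose"]); c=P[:3,:3].T@(np.array(p)-P[:3,3]); return im["cx"]-im["fx"]*c[0]/c[2], im["cy"]+im["fy"]*c[1]/c[2]
E
python3 - <<'E'
from h import *
for c in("top","side"):
    im=env.get_image(c); cv2.imwrite(f"pics/{c}0.png",im["image"]); print(c,[k for k in im],im["fx"],np.round(im["pose"],3).tolist())
    for t in ("grip1_mid","clamp1_pivot","seat1","rack","rail","guard_mid","adhesive_mid","driver_mid"):
        for r in env.tip_of(c,t):
            z={"grip1_mid":.016,"clamp1_pivot":.106,"seat1":.042,"rack":0,"rail":0,"guard_mid":.021,"adhesive_mid":.065,"driver_mid":.01}[t]
            u,v=r["centre"]; print(t,round(r["conf"],2),round(u),round(v),at(im,u,v,z).round(3))
s=env.observe();print(s["time_s"],np.round(s["tool_rot"],3).tolist(),s["grip_width"])
E
```

```text
top ['image', 'fx', 'fy', 'cx', 'cy', 'pose'] 464.74030500315473 [[0.001, 0.996, -0.088, 0.485], [-1.0, 0.001, -0.008, 0.074], [-0.008, 0.088, 0.996, 1.284], [0.0, 0.0, 0.0, 1.0]]
grip1_mid 0.7 285 259 [0.431 0.185 0.016]
clamp1_pivot 0.59 489 281 [ 0.381 -0.333  0.106]
clamp1_pivot 0.47 183 220 [0.533 0.437 0.106]
seat1 0.89 332 179 [0.646 0.057 0.042]
seat1 0.78 371 179 [ 0.646 -0.047  0.042]
seat1 0.75 254 175 [0.656 0.267 0.042]
seat1 0.68 295 181 [0.641 0.157 0.042]
rack 0.64 314 179 [0.652 0.106 0.   ]
rack 0.61 255 178 [0.654 0.272 0.   ]
rail 0.56 470 246 [ 0.466 -0.32   0.   ]
guard_mid 0.93 184 218 [0.542 0.46  0.021]
guard_mid 0.55 371 177 [ 0.654 -0.051  0.021]
adhesive_mid 0.66 185 263 [0.423 0.442 0.065]
adhesive_mid 0.34 491 278 [ 0.384 -0.353  0.065]
adhesive_mid 0.24 234 257 [0.438 0.314 0.065]
driver_mid 0.69 333 128 [0.792 0.054 0.01 ]
side ['image', 'fx', 'fy', 'cx', 'cy', 'pose'] 477.7481040969654 [[0.997, 0.051, -0.063, 0.513], [-0.081, 0.545, -0.835, -1.086], [-0.008, 0.837, 0.547, 0.877], [0.0, 0.0, 0.0, 1.0]]
grip1_mid 0.78 260 204 [0.422 0.211 0.016]
grip1_mid 0.64 267 187 [0.443 0.313 0.016]
grip1_mid 0.58 336 199 [0.669 0.217 0.016]
clamp1_pivot 0.78 230 311 [ 0.375 -0.338  0.106]
seat1 0.87 342 243 [ 0.657 -0.045  0.042]
seat1 0.83 331 188 [0.657 0.248 0.042]
seat1 0.8 333 201 [0.655 0.167 0.042]
seat1 0.79 336 220 [0.653 0.063 0.042]
seat1 0.24 233 311 [ 0.37  -0.275  0.042]
rack 0.69 332 220 [0.648 0.122 0.   ]
rail 0.76 275 333 [ 0.467 -0.315  0.   ]
guard_mid 0.64 289 163 [0.524 0.468 0.021]
adhesive_mid 0.87 260 156 [0.419 0.45  0.065]
driver_mid 0.76 385 227 [0.803 0.06  0.01 ]
0.9 [[0.965, 0.261, -0.0], [0.261, -0.965, -0.0], [-0.0, 0.0, -1.0]] 0.08535548061092928
```

View pics/top0.png

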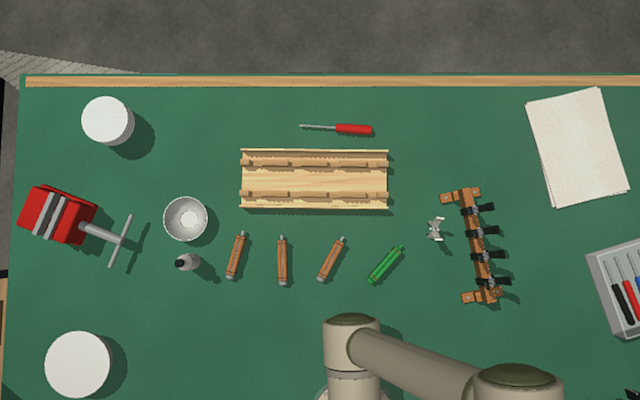

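View pics/side0.png

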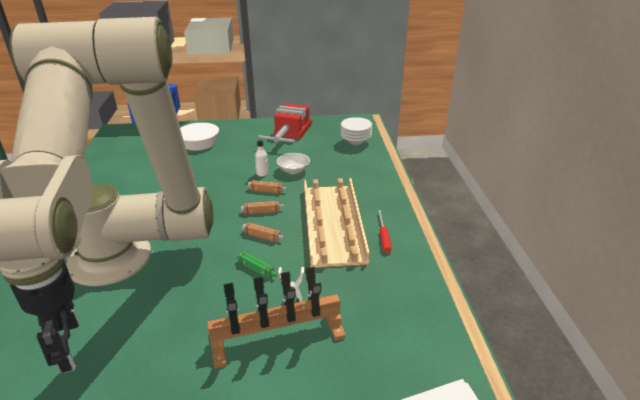

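```bash
python3 - <<'E'
from h import *
im=env.get_image("top"); I=im["image"]
cv2.imwrite("pics/crop1.png",cv2.resize(I[190:310,220:510],None,fx=2.75,fy=2.75,interpolation=cv2.INTER_CUBIC))
for t,z in(("grip1_mid",.03),("clamp1_pivot",.13),("rack",.04),("rail",.08)):
    for r in env.trace("top",t):
        m=r["mask"].astype(np.uint8); c=cv2.findContours(m,0,1)[0]
        if not c: continue
        c=max(c,key=cv2.contourArea); b=cv2.boxPoints(cv2.minAreaRect(c))
        hsv=cv2.cvtColor(I,cv2.COLOR_BGR2HSV)[m>0].mean(0).round()
        w=np.array([at(im,u,v,z) for u,v in b])[:,:2]; ce=w.mean(0)
        e=[w[1]-w[0],w[2]-w[1]]; e.sort(key=np.linalg.norm); L=e[1]
        print(t,round(r["conf"],2),b.mean(0).round(),hsv,ce.round(3),"L",np.linalg.norm(L).round(3),"W",np.linalg.norm(e[0]).round(3),"ang",(np.degrees(np.arctan2(L[1],L[0]))%180).round(1))
E
```

```text
grip1_mid 0.66 [281. 259.] [ 21. 120. 145.] [0.432 0.194] L 0.133 W 0.027 ang 0.5
grip1_mid 0.4 [493. 281.] [63. 63. 53.] [ 0.375 -0.37 ] L 0.091 W 0.033 ang 99.5
clamp1_pivot 0.62 [493. 281.] [65. 60. 50.] [ 0.384 -0.335] L 0.082 W 0.03 ang 100.8
clamp1_pivot 0.29 [235. 254.] [ 20. 119. 142.] [0.448 0.299] L 0.123 W 0.028 ang 166.4
clamp1_pivot 0.2 [187. 261.] [ 32.  28. 104.] [0.43  0.417] L 0.059 W 0.039 ang 90.1
rack 0.87 [313. 178.] [ 19. 101. 190.] [0.649 0.108] L 0.402 W 0.163 ang 89.2
rail 0.59 [481. 294.] [ 17. 141. 124.] [ 0.347 -0.321] L 0.107 W 0.043 ang 90.1
```

View pics/crop1.png

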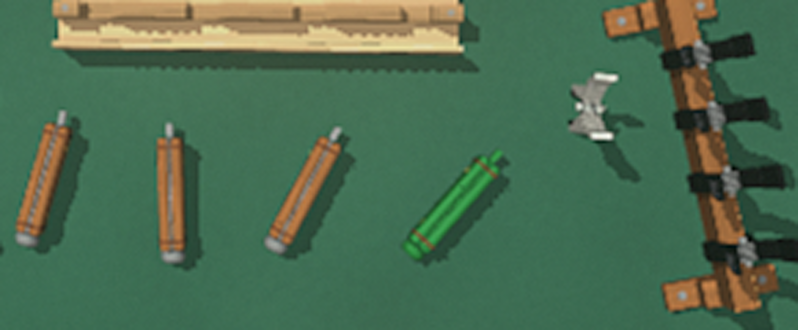

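Brown grips at top (237,256), (283,261), (332,259) are the real ones, and their tang stubs already point away. The green one at (385,264) and the white clamp at (436,229) are look-alikes. Four black clamps sit on the rail at about (475,210), (480,232), (485,256) and (491,282).

```bash
cat >> h.py <<'E'
def grips(cam="top",zt=.032,show=True,roi=None):
    "brown bars: mid from min area rect of wood at top-face height"
    im=env.get_image(cam); H=cv2.cvtColor(im["image"],cv2.COLOR_BGR2HSV)
    m=cv2.inRange(H,(5,95,70),(18,255,255)); m=cv2.morphologyEx(m,cv2.MORPH_CLOSE,np.ones((7,7)))
    if roi: z=np.zeros_like(m); z[roi[1]:roi[3],roi[0]:roi[2]]=255; m&=z
    out=[]
    for c in cv2.findContours(m,0,1)[0]:
        if cv2.contourArea(c)<250: continue
        w=np.array([at(im,*p[0],zt)[:2] for p in c],np.float32)
        (ce,sz,_)=r=cv2.minAreaRect(w); b=cv2.boxPoints(r); e=sorted([b[1]-b[0],b[2]-b[1]],key=np.linalg.norm)
        a=np.degrees(np.arctan2(e[1][1],e[1][0])); a=(a+90)%180-90
        out.append((np.array(ce),max(sz),min(sz),a))
        if show: print("grip",np.round(ce,4),"L%.3f W%.3f ang %.1f"%(max(sz),min(sz),a), c.mean(0)[0].round())
    return im,out
def go(x,y,z,ang):
    "shift in tool axes + turn from measured pose"
    s=env.observe(); R=np.array(s["tool_rot"]); d=R.T@(np.array([x,y,z])-s["position"])
    a=np.degrees(np.arctan2(R[1,0],R[0,0])); t=(ang-a+180)%360-180
    print("t %.2f pos"%s["time_s"],np.round(s["position"],4),"ang %.2f"%a,"shift",d.round(4),"rz %.3f"%-np.radians(t),"q1,q6",round(s["q"][0]),round(s["q"][5]),"w %.4f"%s["grip_width"])
E
python3 - <<'E'
from h import *
im,_=grips(roi=(210,215,420,300))
for u,v in((475,210),(480,232.5),(485.5,256.5),(491,281.6)): print(at(im,u,v,.106).round(3))
go(.445,.305,.2,-14)
E
```

```text
grip [0.4323 0.0617] L0.108 W0.023 ang -28.3 [330. 259.]
grip [0.429  0.1925] L0.106 W0.024 ang 0.6 [282. 260.]
grip [0.4428 0.3165] L0.108 W0.025 ang -15.5 [235. 255.]
[ 0.559 -0.304  0.106]
[ 0.502 -0.315  0.106]
[ 0.442 -0.327  0.106]
[ 0.38  -0.338  0.106]
t 1.20 pos [ 0.1434 -0.5309  0.2483] ang 15.12 shift [ 0.5091 -0.7284  0.0483] rz 0.508 q1,q6 -87 -12 w 0.0854
```

```bash
python3 -m pendant '[[1,0.06,-0.055,0,0,0,0.15],[1,0.09,-0.11,0,0,0,0.3],[1,0.12,-0.165,0,0,0,0.45],[1,0.16,-0.21,0,0,0,0.6],[1,0.2,-0.255,0,0,0,0.757]]' 30; python3 -c "
from h import *
go(.432,.062,.17,-28.3)"
```

```text
time_s: 1.82
position: [0.263, -0.2464, 0.2486]
tool_rot: [[0.883, -0.47, 0.001], [-0.47, -0.883, -0.001], [0.001, 0.0, -1.0]]
ft_force: [2.3, -1.0, 0.9]
grip_width: 0.0854
gripper_force: 0.0
t 1.82 pos [ 0.263  -0.2464  0.2486] ang -28.02 shift [ 0.0042 -0.3517  0.0784] rz 0.005 q1,q6 -62 56 w 0.0854
```

```bash
python3 -m pendant '[[1,0,-0.06,0.01,0,0,0],[1,0,-0.12,0.02,0,0,0],[1,0,-0.18,0.04,0,0,0],[1,0,-0.24,0.06,0,0,0],[1,0,-0.3,0.07,0,0,0]]';python3 -m pendant '[[1,-0.003,-0.036,0.008,0,0,0],[1,-0.003,-0.036,0.008,0,0,0],[1,-0.003,-0.036,0.008,0,0,0]]'; python3 - <<'E'
from h import *
go(.432,.062,.026,-28.3)
im,_=grips("wrist"); cv2.imwrite("pics/w1.png",im["image"])
print(im["fx"],np.round(im["pose"],3).tolist())
E
```

```text
time_s: 2.45
position: [0.4027, 0.0193, 0.1778]
tool_rot: [[0.885, -0.465, 0.0], [-0.465, -0.885, -0.0], [0.0, 0.0, -1.0]]
ft_force: [1.4, -1.3, 0.5]
grip_width: 0.0852
gripper_force: 0.0
time_s: 2.82
position: [0.4161, 0.0502, 0.1705]
tool_rot: [[0.886, -0.465, 0.0], [-0.465, -0.886, -0.0], [0.0, 0.0, -1.0]]
ft_force: [0.6, -0.6, 0.5]
grip_width: 0.0854
gripper_force: 0.0
t 2.83 pos [0.4161 0.0502 0.1705] ang -27.69 shift [ 0.0086 -0.0179  0.1445] rz 0.011 q1,q6 -9 108 w 0.0854
grip [0.4502 0.2991] L0.089 W0.050 ang -13.3 [ 39. 279.]
grip [0.4433 0.1833] L0.074 W0.039 ang 3.6 [152. 227.]
grip [0.4306 0.0594] L0.108 W0.023 ang -27.9 [293. 171.]
grip [0.6025 0.1557] L0.120 W0.026 ang 89.3 [59. 35.]
343.23633239994643 [[-0.464, 0.848, 0.255, 0.48], [-0.886, -0.444, -0.133, 0.016], [0.001, -0.288, 0.958, 0.296], [0.0, 0.0, 0.0, 1.0]]
```

View pics/w1.png

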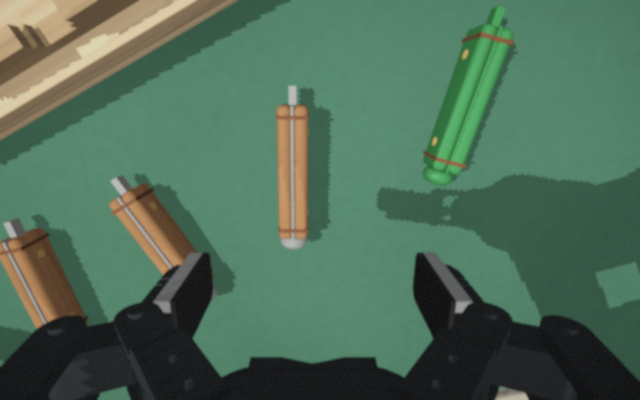

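```bash
python3 -m pendant '[[1,0.008,-0.014,0.05,0,0,0],[1,0.008,-0.014,0.085,0,0,0],[1,0.008,-0.014,0.085,0,0,0],[1,0.008,-0.014,0.085,0,0,0]]' >/dev/null; python3 - <<'E'
from h import *
go(.431,.060,.025,-28)
E
```

```text
t 3.38 pos [0.4304 0.0585 0.0867] ang -27.76 shift [-0.0003 -0.0015  0.0617] rz 0.004 q1,q6 -8 110 w 0.0857
```

```bash
python3 -m pendant '[[1,0,-0.001,0.04,0,0,0],[1,0,-0.001,0.061,0,0,0],[1,0,-0.001,0.061,0,0,0],[0.2,0,-0.001,0.061,0,0,0],[0.2,0,-0.001,0.061,0,0,0]]' 40; python3 -m pendant '[[0.2,0,0,0,0,0,0],[0.2,0,0,0,0,0,0],[0.2,0,0,-0.06,0,0,0],[0.2,0,0,-0.09,0,0,0],[0.2,0,0,-0.09,0,0,0]]'; python3 - <<'E'
from h import *
im=env.get_image("top")
for c,n in(("top",0),("side",0)):
    im=env.get_image(c)
    for r in env.tip_of(c,"seat1"): print(c,round(r["conf"],2),at(im,*r["centre"],.042).round(4))
go(.65,.055,.12,-.5)
E
```

```text
time_s: 4.0
position: [0.4309, 0.06, 0.0255]
tool_rot: [[0.885, -0.465, 0.002], [-0.465, -0.885, -0.0], [0.002, -0.001, -1.0]]
ft_force: [0.3, 0.3, -0.3]
grip_width: 0.0513
gripper_force: 0.0
time_s: 4.62
position: [0.431, 0.0601, 0.116]
tool_rot: [[0.885, -0.465, 0.004], [-0.465, -0.886, -0.001], [0.004, -0.002, -1.0]]
ft_force: [-0.6, 0.3, -1.0]
grip_width: 0.0232
gripper_force: 40.1
top 0.97 [0.6447 0.1528 0.042 ]
top 0.92 [0.6624 0.2628 0.042 ]
top 0.57 [0.6394 0.0591 0.042 ]
side 0.91 [ 0.6579 -0.0584  0.042 ]
side 0.91 [0.6508 0.0624 0.042 ]
side 0.91 [0.6571 0.1769 0.042 ]
side 0.57 [0.6574 0.2724 0.042 ]
side 0.35 [ 0.436  -0.2676  0.042 ]
t 4.88 pos [0.4297 0.0602 0.1132] ang -27.70 shift [ 0.1975 -0.0978 -0.0073] rz -0.475 q1,q6 -8 110 w 0.0238
```

```bash
python3 -m pendant '[[0.2,0.05,-0.025,-0.02,0,0,-0.15],[0.2,0.1,-0.05,-0.03,0,0,-0.3],[0.2,0.15,-0.075,-0.03,0,0,-0.47],[0.2,0.195,-0.097,-0.03,0,0,-0.47],[0.2,0.195,-0.097,-0.03,0,0,-0.47]]' 60; python3 -m pendant '[[0.2,0,0,0,0,0,0],[0.2,0,0,0,0,0,0]]' >/dev/null; python3 - <<'E'
from h import *
go(.648,.0555,.051,-.8)
im=env.get_image("wrist"); cv2.imwrite("pics/w2.png",im["image"])
for r in env.tip_of("wrist","seat1"): print(np.round(r["centre"]),round(r["conf"],2),at(im,*r["centre"],.042).round(4))
for y in(-.0495,.0555,.1605,.2655):
  print(np.round(px(im,(.649-.0008*0+(y-.108)*.014,y,.042))), [np.round(px(im,(.649+.014*(y-.108)+dx,y+dy-.014*dx,.043))).tolist() for dx in(-.042,.042) for dy in (-.018,.018)])
E
```

```text
time_s: 5.5
position: [0.6499, 0.055, 0.1416]
tool_rot: [[1.0, -0.014, -0.002], [-0.014, -1.0, 0.0], [-0.002, -0.0, -1.0]]
ft_force: [-0.7, 0.5, -2.3]
grip_width: 0.0232
gripper_force: 64.7
t 5.75 pos [0.6471 0.0556 0.1442] ang -0.76 shift [0.001  0.0001 0.0932] rz 0.001 q1,q6 -6 85 w 0.0229
[465. 200.] 0.98 [ 0.6453 -0.0516  0.042 ]
[ 12. 197.] 0.77 [0.6512 0.2633 0.042 ]
[463. 198.] [[481.0, 253.0], [431.0, 253.0], [499.0, 137.0], [444.0, 137.0]]
[312. 197.] [[336.0, 252.0], [287.0, 253.0], [339.0, 136.0], [284.0, 137.0]]
[161. 197.] [[192.0, 252.0], [143.0, 253.0], [179.0, 136.0], [124.0, 137.0]]
[  9. 197.] [[47.0, 252.0], [-2.0, 253.0], [19.0, 136.0], [-35.0, 136.0]]
```

View pics/w2.png

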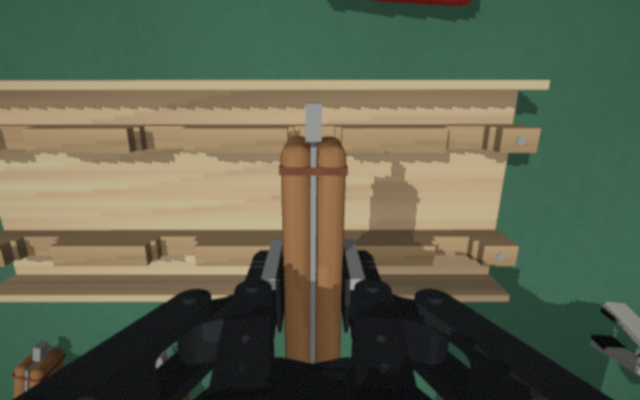

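The held grip is above place 2. The notch edges at (128-146,137), (147-160,250) and (475-497,…) sit about 3 px right of my prediction, so I shift y by -2 mm.

```bash
python3 -m pendant '[[0.2,0.001,0.002,0.03,0,0,0],[0.2,0.001,0.002,0.055,0,0,0],[0.2,0.001,0.002,0.075,0,0,0],[0.2,0.001,0.002,0.087,0,0,0],[0.2,0.001,0.002,0.091,0,0,0]]'; python3 -m pendant '[[0.2,0,0,0.002,0,0,0],[0.2,0,0,0.002,0,0,0]]'
```

```text
time_s: 6.48
position: [0.6488, 0.0534, 0.0531]
tool_rot: [[1.0, -0.013, -0.0], [-0.013, -1.0, 0.0], [-0.0, -0.0, -1.0]]
ft_force: [0.5, -0.0, -0.7]
grip_width: 0.0228
gripper_force: 64.7
time_s: 6.72
position: [0.6492, 0.0534, 0.0519]
tool_rot: [[1.0, -0.013, 0.001], [-0.013, -1.0, -0.0], [0.001, 0.0, -1.0]]
ft_force: [0.3, -0.4, -1.3]
grip_width: 0.0228
gripper_force: 64.7
```

```bash
python3 -m pendant '[[0.2,0,0,0.001,0,0,0],[0.2,0,0,0.002,0,0,0],[0.2,0,0,0.002,0,0,0]]' | grep -E "posi|ft_"; python3 -m pendant '[[0.8,0,0,0,0,0,0],[0.8,0,0,0,0,0,0],[0.8,0,0,0,0,0,0],[1,0,0,-0.05,0,0,0],[1,0,0,-0.1,0,0,0]]' 40; python3 - <<'E'
from h import *
im,_=grips("top",roi=(210,215,360,300)); go(.429,.1925,.12,0.6)
E
```

```text
position: [0.6493, 0.0534, 0.0511]
ft_force: [-3.7, -0.7, 8.9]
time_s: 7.72
position: [0.6488, 0.0534, 0.1502]
tool_rot: [[1.0, -0.013, -0.001], [-0.013, -1.0, 0.0], [-0.001, -0.0, -1.0]]
ft_force: [-0.4, -0.0, 0.4]
grip_width: 0.0849
gripper_force: 0.0
grip [0.429  0.1925] L0.106 W0.024 ang 0.6 [282. 260.]
grip [0.4428 0.3166] L0.108 W0.025 ang -15.6 [235. 255.]
t 7.78 pos [0.6513 0.0533 0.1581] ang -0.75 shift [-0.2245 -0.1363  0.0355] rz -0.024 q1,q6 -6 85 w 0.0854
```

```bash
python3 -m pendant '[[1,-0.05,-0.03,0.01,0,0,-0.02],[1,-0.1,-0.06,0.02,0,0,-0.02],[1,-0.15,-0.09,0.04,0,0,-0.02],[1,-0.2,-0.12,0.06,0,0,-0.02],[1,-0.225,-0.134,0.075,0,0,-0.02]]'|grep posi; python3 -m pendant '[[1,0,0,0,0,0,0],[1,0,0,0,0,0,0]]' >/dev/null; python3 - <<'E'
from h import *
go(.428,.1905,.025,0.6)
im,_=grips("wrist")
E
```

```text
position: [0.4231, 0.1914, 0.0738]
t 8.65 pos [0.4271 0.1902 0.0748] ang 0.37 shift [ 0.0008 -0.0003  0.0498] rz -0.004 q1,q6 9 99 w 0.0854
grip [0.4282 0.1917] L0.110 W0.024 ang 2.0 [309. 221.]
grip [0.4415 0.3097] L0.112 W0.037 ang -15.3 [ 82. 192.]
```

```bash
python3 -m pendant '[[1,0.001,-0.001,0.03,0,0,-0.01],[1,0.001,-0.001,0.05,0,0,-0.01],[1,0.001,-0.001,0.05,0,0,-0.01],[0.2,0.001,-0.001,0.05,0,0,-0.01],[0.2,0.001,-0.001,0.05,0,0,-0.01]]' 60|grep posi; python3 -m pendant '[[0.2,0,0,0,0,0,0],[0.2,0,0,0,0,0,0],[0.2,0,0,-0.06,0,0,0],[0.2,0,0,-0.115,0,0,0],[0.2,0,0,-0.115,0,0,0]]'|grep -E "wid|posi|gripper"; python3 - <<'E'
from h import *
go(.650,.1585,.14,-.8)
E
```

```text
position: [0.4274, 0.1914, 0.0252]
position: [0.4282, 0.1918, 0.1428]
grip_width: 0.0231
gripper_force: 59.5
t 9.95 pos [0.4282 0.1918 0.1428] ang 0.97 shift [0.2211 0.037  0.0045] rz 0.031 q1,q6 10 99 w 0.0231
```

```bash
python3 -m pendant '[[0.2,0.05,0.01,0,0,0,0.01],[0.2,0.1,0.02,0,0,0,0.02],[0.2,0.15,0.03,0,0,0,0.03],[0.2,0.2,0.037,0,0,0,0.03],[0.2,0.222,0.037,0,0,0,0.03]]'|grep posi; python3 -m pendant '[[0.2,0,0,0,0,0,0],[0.2,0,0,0,0,0,0]]' >/dev/null; python3 - <<'E'
from h import *
go(.651,.1585,.051,-.8)
im=env.get_image("wrist"); cv2.imwrite("pics/w3.png",cv2.resize(im["image"][60:310],None,fx=1.25,fy=1.25))
print([ (np.round(r["centre"]),round(r["conf"],2),at(im,*r["centre"],.042).round(4)) for r in env.tip_of("wrist","seat1")])
E
```

```text
position: [0.6509, 0.1572, 0.1369]
t 10.82 pos [0.6482 0.1583 0.1383] ang -0.74 shift [ 0.003  -0.0002  0.0873] rz 0.001 q1,q6 4 94 w 0.0228
[(array([156., 203.]), 0.95, array([0.6482, 0.2642, 0.042 ])), (array([376., 184.]), 0.72, array([0.6596, 0.115 , 0.042 ])), (array([616., 199.]), 0.65, array([ 0.6474, -0.048 ,  0.042 ]))]
```

View pics/w3.png

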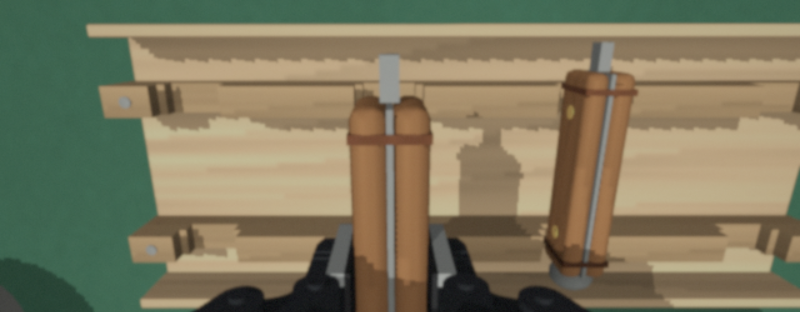

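```bash
python3 -m pendant '[[0.2,0.002,0,0.03,0,0,0],[0.2,0.002,0,0.055,0,0,0],[0.2,0.002,0,0.075,0,0,0],[0.2,0.002,0,0.083,0,0,0],[0.2,0.002,0,0.086,0,0,0]]'|grep -E "posi|ft_"; python3 -m pendant '[[0.2,0,0,0.002,0,0,0],[0.2,0,0,0.002,0,0,0],[0.2,0,0,0.002,0,0,0]]'|grep -E "posi|ft_"
```

```text
position: [0.6512, 0.1582, 0.0536]
ft_force: [-0.8, -0.7, -1.4]
position: [0.6515, 0.1581, 0.0518]
ft_force: [-0.5, 1.6, -1.5]
```

```bash
python3 -m pendant '[[0.2,0,0,0.001,0,0,0],[0.2,0,0,0.002,0,0,0],[0.2,0,0,0.002,0,0,0]]' | grep -E "posi|ft_"; python3 -m pendant '[[0.8,0,0,0,0,0,0],[0.8,0,0,0,0,0,0],[0.8,0,0,0,0,0,0],[1,0,0,-0.05,0,0,0],[1,0,0,-0.1,0,0,0]]' 40|grep -E "posi|wid"; python3 - <<'E'
from h import *
im,_=grips("top",roi=(210,215,360,300)); go(.4415,.3145,.075,-15.6)
E
```

```text
position: [0.6516, 0.1581, 0.0511]
ft_force: [-3.9, -1.1, 9.2]
position: [0.6512, 0.158, 0.1501]
grip_width: 0.0853
grip [0.4428 0.3165] L0.108 W0.025 ang -15.6 [235. 255.]
t 12.97 pos [0.6536 0.1583 0.1582] ang -0.75 shift [-0.215  -0.1533  0.081 ] rz 0.259 q1,q6 4 94 w 0.0853
```

```bash
python3 -m pendant '[[1,-0.05,-0.035,0.01,0,0,0.09],[1,-0.1,-0.07,0.02,0,0,0.18],[1,-0.15,-0.105,0.04,0,0,0.26],[1,-0.19,-0.135,0.06,0,0,0.26],[1,-0.213,-0.153,0.076,0,0,0.26]]'|grep posi; python3 -m pendant '[[1,0,0,0,0,0,0],[1,0,0,0,0,0,0]]' >/dev/null; python3 - <<'E'
from h import *
go(.4415,.3145,.025,-15.6)
im,_=grips("wrist")
E
```

```text
position: [0.4382, 0.315, 0.0727]
t 13.85 pos [0.4415 0.3137 0.0738] ang -15.67 shift [-0.0003 -0.0007  0.0488] rz -0.001 q1,q6 23 129 w 0.0853
grip [0.4424 0.3164] L0.109 W0.024 ang -15.5 [306. 225.]
```

```bash
python3 -m pendant '[[1,0,-0.002,0.03,0,0,0],[1,0,-0.002,0.049,0,0,0],[1,0,-0.002,0.049,0,0,0],[0.2,0,-0.002,0.049,0,0,0],[0.2,0,-0.002,0.049,0,0,0]]' 60|grep posi; python3 -m pendant '[[0.2,0,0,0,0,0,0],[0.2,0,0,0,0,0,0],[0.2,0,0,-0.06,0,0,0],[0.2,0,0,-0.115,0,0,0],[0.2,0,0,-0.115,0,0,0]]'|grep -E "wid|posi|gripper"; python3 - <<'E'
from h import *
go(.652,.2635,.14,-.8)
E
```

```text
position: [0.4416, 0.3159, 0.0253]
position: [0.4423, 0.3165, 0.1431]
grip_width: 0.0231
gripper_force: 59.8
t 15.15 pos [0.4423 0.3165 0.1431] ang -15.65 shift [ 0.2162 -0.0054  0.0045] rz -0.259 q1,q6 23 129 w 0.0231
```

```bash
python3 -m pendant '[[0.2,0.05,-0.001,0,0,0,-0.1],[0.2,0.1,-0.002,0,0,0,-0.2],[0.2,0.15,-0.004,0,0,0,-0.26],[0.2,0.2,-0.006,0,0,0,-0.26],[0.2,0.216,-0.0055,0,0,0,-0.26]]'|grep posi; python3 -m pendant '[[0.2,0,0,0,0,0,0],[0.2,0,0,0,0,0,0],[0.2,0,0,0,0,0,0]]' >/dev/null; python3 - <<'E'
from h import *
go(.652,.2635,.051,-.8)
E
```

```text
position: [0.6521, 0.2613, 0.1365]
t 16.15 pos [0.6495 0.2634 0.1394] ang -0.71 shift [ 0.0025 -0.0002  0.0884] rz 0.002 q1,q6 12 103 w 0.0232
```

```bash
python3 -m pendant '[[0.2,0.001,0,0.03,0,0,0],[0.2,0.001,0,0.055,0,0,0],[0.2,0.001,0,0.075,0,0,0],[0.2,0.001,0,0.084,0,0,0],[0.2,0.001,0,0.087,0,0,0]]'|grep -E "posi|ft_"; python3 -m pendant '[[0.2,0,0,0.002,0,0,0],[0.2,0,0,0.002,0,0,0],[0.2,0,0,0.0035,0,0,0],[0.2,0,0,0.0035,0,0,0]]'|grep -E "posi|ft_"
```

```text
position: [0.6512, 0.2631, 0.0525]
ft_force: [0.1, 0.9, -1.8]
position: [0.6517, 0.2629, 0.0511]
ft_force: [-3.4, -2.3, 8.7]
```

```bash
python3 -m pendant '[[0.8,0,0,0,0,0,0],[0.8,0,0,0,0,0,0],[0.8,0,0,0,0,0,0],[1,0,0,-0.06,0,0,0],[1,0,0,-0.12,0,0,0]]' 40|grep -E "posi|wid"; python3 -m pendant '[[1,0,0.05,-0.04,0,0,-0.1],[1,-0.01,0.11,-0.06,0,0,-0.2],[1,-0.03,0.17,-0.06,0,0,-0.2],[1,-0.04,0.23,-0.06,0,0,-0.2],[1,-0.05,0.29,-0.06,0,0,-0.2]]'|grep -E "posi|wid"; python3 -c "
from h import *
go(.557,-.304,.24,10.8)"
```

```text
position: [0.6512, 0.2627, 0.1699]
grip_width: 0.0851
position: [0.5969, -0.0282, 0.229]
grip_width: 0.086
t 18.52 pos [ 0.5969 -0.0282  0.229 ] ang 10.71 shift [-0.0904  0.2636 -0.0109] rz -0.002 q1,q6 -14 65 w 0.0860
```

```bash
python3 -m pendant '[[1,-0.02,0.06,-0.01,0,0,0],[1,-0.04,0.12,-0.01,0,0,0],[1,-0.06,0.18,-0.01,0,0,0],[1,-0.08,0.24,-0.01,0,0,0],[1,-0.09,0.262,-0.01,0,0,0]]'|grep -E "posi|wid"; python3 -m pendant '[[1,0,0,0,0,0,0],[1,0,0,0,0,0,0]]' >/dev/null; python3 - <<'E'
from h import *
go(.559,-.304,.24,10.8)
im=env.get_image("wrist"); cv2.imwrite("pics/w4.png",im["image"])
for t in("clamp1_pivot",):
  for c in("wrist","top","side"):
    if c!="wrist": im=env.get_image(c)
    for r in env.tip_of(c,t): print(c,np.round(r["centre"]),round(r["conf"],2),at(im,*r["centre"],.106).round(4))
    if c=="top": grips("top",zt=.058,roi=(230,140,400,300)); cv2.imwrite("pics/t4.png",cv2.resize(im["image"][135:225,225:510],None,fx=2.8,fy=2.8,interpolation=2))
E
```

```text
position: [0.5568, -0.3038, 0.2384]
grip_width: 0.0855
t 19.40 pos [ 0.558  -0.2997  0.2389] ang 10.73 shift [ 0.0002  0.0045 -0.0011] rz -0.001 q1,q6 -39 40 w 0.0853
grip [0.6443 0.1053] L0.393 W0.156 ang 89.2 [312. 179.]
side [233. 308.] 0.8 [ 0.3801 -0.3279  0.106 ]
```

View pics/w4.png

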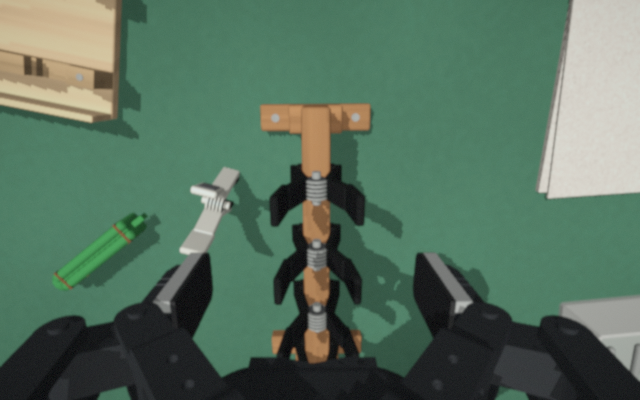

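View pics/t4.png

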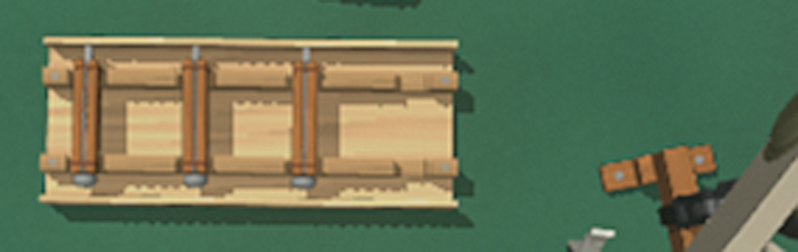

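Top crop shows three grips lying in places 2-4, stubs away. In the wrist view the clamp pivots are at (316,188), (316,257) and (317,318), and the white look-alike at (213,210) is to be left alone.

```bash
python3 - <<'E'
from h import *
im=env.get_image("wrist")
P=[at(im,u,v,.108)[:3] for u,v in((316,189),(316,257),(317,318))]
for p in P: print(p.round(4))
d=P[0]-P[2]; print(np.degrees(np.arctan2(d[1],d[0])))
go(P[0][0],P[0][1],.142,10.8)
E
```

```text
[ 0.5576 -0.3033  0.108 ]
[ 0.5002 -0.3144  0.108 ]
[ 0.4423 -0.3265  0.108 ]
11.407459464488419
t 19.80 pos [ 0.5579 -0.3001  0.2389] ang 10.73 shift [-0.001   0.0031  0.0969] rz -0.001 q1,q6 -39 40 w 0.0858
```

```bash
python3 -m pendant '[[1,-0.001,0.003,0.03,0,0,-0.01],[1,-0.001,0.003,0.07,0,0,-0.01],[1,-0.001,0.003,0.097,0,0,-0.01],[1,-0.001,0.003,0.097,0,0,-0.01],[0.7,-0.001,0.003,0.097,0,0,-0.01]]' 40|grep -E "posi|ft_|wid"; python3 -m pendant '[[0.47,0,0,0,0,0,0],[0.47,0,0,0,0,0,0],[0.47,0,0,0,0,0,0],[0.47,0,0,0,0,0,0]]'|grep -vE "rot"
```

```text
position: [0.5579, -0.304, 0.1433]
ft_force: [-0.2, -0.2, -0.0]
grip_width: 0.0697
time_s: 20.92
position: [0.5574, -0.3037, 0.1419]
ft_force: [-0.4, -0.5, -1.2]
grip_width: 0.04
gripper_force: 13.0
```

```bash
python3 -m pendant '[[0.47,0,0,-0.02,0,0,0],[0.47,0,0,-0.06,0,0,0],[0.47,0,0,-0.1,0,0,0],[0.47,0,0,-0.11,0,0,0],[0.47,0,0,-0.11,0,0,0]]'|grep -vE "rot"; python3 - <<'E'
from h import *
go(.651,.263,.25,-.8)
im=env.get_image("side"); cv2.imwrite("pics/s5.png",cv2.resize(im["image"][150:390,180:420],None,fx=2.4,fy=2.4))
E
```

```text
time_s: 21.55
position: [0.5573, -0.3036, 0.2515]
ft_force: [-0.2, 0.4, -1.7]
grip_width: 0.0404
gripper_force: 13.0
t 21.55 pos [ 0.5573 -0.3036  0.2515] ang 11.27 shift [ 0.2026 -0.5374  0.0015] rz 0.211 q1,q6 -39 39 w 0.0404
```

View pics/s5.png

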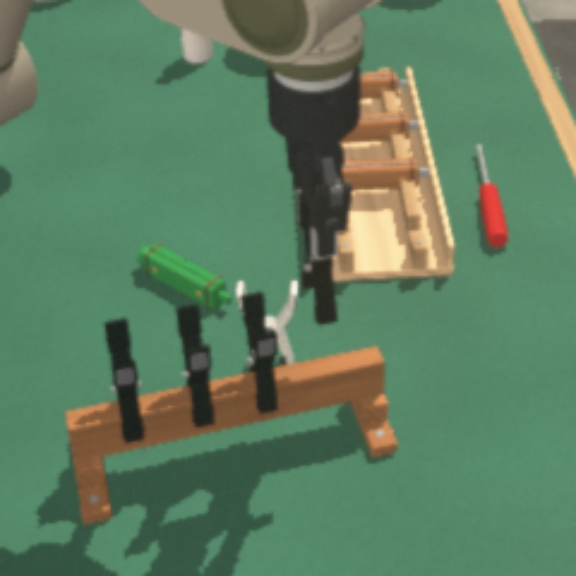

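The clamp hangs straight in the gripper at crop (322,280), three remain on the rail. On to place 4.

```bash
python3 -m pendant '[[0.47,0.01,-0.03,0,0,0,0.04],[0.47,0.03,-0.08,0,0,0,0.08],[0.47,0.05,-0.135,0,0,0,0.12],[0.47,0.07,-0.19,0,0,0,0.16],[0.47,0.09,-0.245,0,0,0,0.211]]'|grep -E "posi|wid"; python3 -c "
from h import *
go(.651,.263,.25,-.8)"
```

```text
position: [0.5973, -0.0439, 0.25]
grip_width: 0.0405
t 22.23 pos [ 0.5973 -0.0439  0.25  ] ang -0.93 shift [ 4.870e-02 -3.077e-01  1.000e-04] rz -0.002 q1,q6 -16 75 w 0.0405
```

```bash
python3 -m pendant '[[0.47,0.01,-0.06,0,0,0,0],[0.47,0.02,-0.12,0,0,0,0],[0.47,0.03,-0.18,0,0,0,0],[0.47,0.04,-0.24,0,0,0,0],[0.47,0.048,-0.285,0,0,0,0]]'|grep -E "posi|wid"; python3 -m pendant '[[0.47,0,-0.023,0,0,0,0],[0.47,0,-0.023,0,0,0,0],[0.47,0,-0.023,0,0,0,0],[0.47,0,-0.023,0,0,0,0]]' >/dev/null; python3 - <<'E'
from h import *
go(.651,.263,.12,-.8)
im=env.get_image("wrist"); cv2.imwrite("pics/w6.png",im["image"])
E
```

```text
position: [0.6494, 0.241, 0.2495]
grip_width: 0.0401
t 23.35 pos [0.6503 0.26   0.252 ] ang -0.92 shift [ 0.0006 -0.003   0.132 ] rz -0.002 q1,q6 12 103 w 0.0407
```

View pics/w6.png

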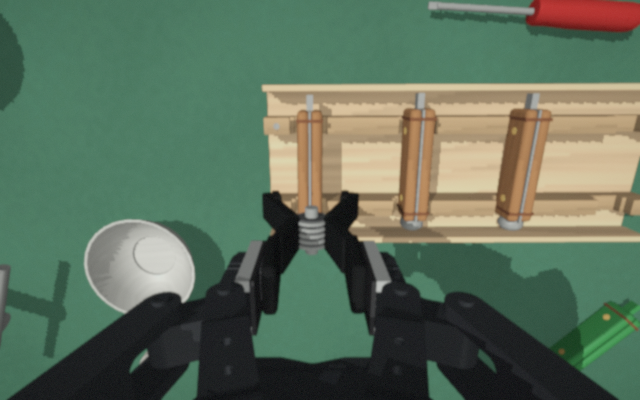

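```bash
python3 - <<'E'
from h import *
im=env.get_image("wrist")
for n,p in(("g4 line",[(310,115),(310,200)]),("g3",[(420,112),(413,212)]),("g2",[(536,112),(517,212)])):
    print(n,[at(im,u,v,.058)[:2].round(4).tolist() for u,v in p])
E
```

```text
g4 line [[0.7014, 0.261], [0.6202, 0.2624]]
g3 [[0.7026, 0.1611], [0.6062, 0.1608]]
g2 [[0.701, 0.0558], [0.6047, 0.0579]]
```

```bash
python3 -m pendant '[[0.47,0,-0.002,0.03,0,0,0],[0.47,0,-0.002,0.07,0,0,0],[0.47,0,-0.002,0.1,0,0,0],[0.47,0,-0.002,0.12,0,0,0],[0.47,0,-0.002,0.13,0,0,0]]'|grep -E "posi|wid|ft"; python3 -m pendant '[[0.47,0,0,0.002,0,0,0],[0.47,0,0,0.002,0,0,0],[0.47,0,0,0.002,0,0,0]]'|grep -E "posi|wid|ft"
```

```text
position: [0.65, 0.2629, 0.1209]
ft_force: [0.4, -0.1, -0.9]
grip_width: 0.0404
position: [0.6505, 0.2634, 0.1208]
ft_force: [0.9, -0.4, -0.3]
grip_width: 0.0406
```

```bash
python3 -m pendant '[[0.6,0,0,0,0,0,0],[0.8,0,0,0,0,0,0],[0.95,0,0,0,0,0,0],[1,0,0,0,0,0,0]]'|grep -E "posi|wid|ft"; python3 -m pendant '[[1,0,0,-0.02,0,0,0],[1,0,0,-0.06,0,0,0],[1,0,0,-0.1,0,0,0],[1,0,0,-0.12,0,0,0],[1,0,0,-0.12,0,0,0]]'|grep -E "posi|wid|ft"; python3 - <<'E'
from h import *
im=env.get_image("wrist"); cv2.imwrite("pics/w7.png",im["image"])
go(.5002,-.3144,.25,11.4)
E
```

```text
position: [0.6502, 0.2636, 0.12]
ft_force: [0.0, -0.7, 0.0]
grip_width: 0.0855
position: [0.6505, 0.2636, 0.2415]
ft_force: [-0.4, 0.0, -0.3]
grip_width: 0.0856
t 25.62 pos [0.6501 0.2635 0.2397] ang -0.82 shift [-0.1417  0.58   -0.0104] rz -0.213 q1,q6 12 103 w 0.0851
```

View pics/w7.png

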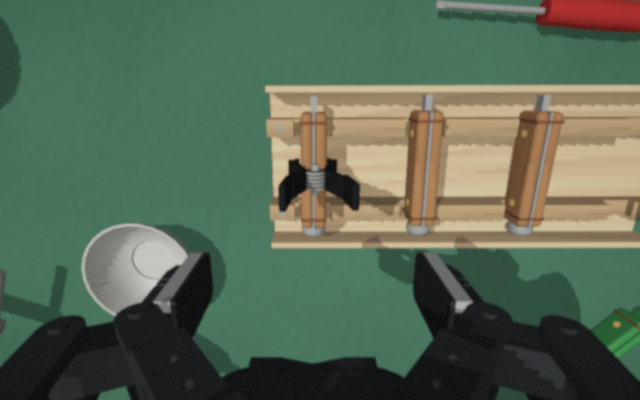

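The first clamp sits across the grip in place 4 at (315,180). Next clamp.

```bash
python3 -m pendant '[[1,-0.012,0.05,-0.01,0,0,-0.05],[1,-0.027,0.11,-0.01,0,0,-0.1],[1,-0.042,0.17,-0.01,0,0,-0.15],[1,-0.056,0.23,-0.01,0,0,-0.213],[1,-0.071,0.29,-0.01,0,0,-0.213]]'|grep posi;  python3 -c "
from h import *
go(.5002,-.3144,.25,11.4)"
```

```text
position: [0.5738, -0.0272, 0.2483]
t 26.25 pos [ 0.5738 -0.0272  0.2483] ang 11.43 shift [-0.1291  0.267  -0.0017] rz 0.000 q1,q6 -15 64 w 0.0851
```

```bash
python3 -m pendant '[[1,-0.027,0.055,0,0,0,0],[1,-0.054,0.11,0,0,0,0],[1,-0.081,0.165,0,0,0,0],[1,-0.108,0.22,0,0,0,0],[1,-0.129,0.267,0,0,0,0]]'|grep posi; python3 -m pendant '[[1,0,0,0,0,0,0],[1,0,0,0,0,0,0],[1,0,0,0,0,0,0]]' >/dev/null; python3 - <<'E'
from h import *
im=env.get_image("wrist"); cv2.imwrite("pics/w8.png",im["image"])
go(.5002,-.3144,.142,11.4)
print(px(im,(.5002,-.3144,.108)))
E
```

```text
position: [0.5, -0.3145, 0.2482]
t 27.30 pos [ 0.5016 -0.3114  0.2497] ang 11.48 shift [-0.002   0.0027  0.1077] rz 0.001 q1,q6 -43 35 w 0.0857
(np.float64(315.4548349954014), np.float64(186.439366872211))
```

View pics/w8.png

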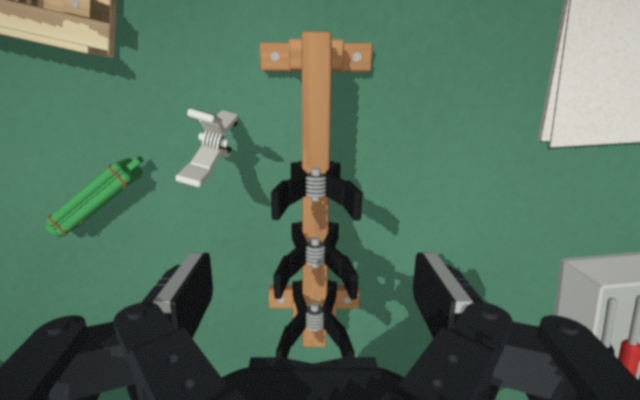

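The pivot shows at (316,187), matching the prediction of (315,186).

```bash
python3 -m pendant '[[1,-0.001,0.002,0.03,0,0,0],[1,-0.001,0.002,0.07,0,0,0],[1,-0.001,0.002,0.108,0,0,0],[1,-0.001,0.002,0.108,0,0,0],[0.7,-0.001,0.002,0.108,0,0,0]]' 40|grep -E "posi|ft_|wid"; python3 -m pendant '[[0.47,0,0,0,0,0,0],[0.47,0,0,0,0,0,0],[0.47,0,0,0,0,0,0],[0.47,0,0,0,0,0,0]]'|grep -vE "rot"; python3 -m pendant '[[0.47,0,0,-0.02,0,0,0],[0.47,0,0,-0.06,0,0,0],[0.47,0,0,-0.1,0,0,0],[0.47,0,0,-0.11,0,0,0],[0.47,0,0,-0.11,0,0,0]]'|grep -vE "rot"; python3 - <<'E'
from h import *
go(.651,.159,.25,-.8)
E
```

```text
position: [0.5014, -0.3149, 0.1435]
ft_force: [0.5, 0.4, 0.5]
grip_width: 0.0695
time_s: 28.42
position: [0.5007, -0.3149, 0.142]
ft_force: [-0.4, -0.2, -1.6]
grip_width: 0.0409
gripper_force: 13.0
time_s: 29.05
position: [0.5006, -0.3148, 0.2514]
ft_force: [0.1, 0.2, -1.3]
grip_width: 0.0405
gripper_force: 13.0
t 29.05 pos [ 0.5006 -0.3148  0.2514] ang 11.38 shift [ 0.241  -0.4348  0.0015] rz 0.213 q1,q6 -44 35 w 0.0405
```

```bash
python3 -m pendant '[[0.47,0.015,-0.03,0,0,0,0.04],[0.47,0.04,-0.075,0,0,0,0.08],[0.47,0.07,-0.125,0,0,0,0.12],[0.47,0.1,-0.18,0,0,0,0.16],[0.47,0.13,-0.235,0,0,0,0.213]]'|grep -E "posi|wid"; python3 -c "
from h import *
go(.651,.159,.25,-.8)"
```

```text
position: [0.5816, -0.0571, 0.2498]
grip_width: 0.0407
t 29.68 pos [ 0.5816 -0.0571  0.2498] ang -0.94 shift [ 6.590e-02 -2.172e-01 -2.000e-04] rz -0.002 q1,q6 -17 74 w 0.0407
```

```bash
python3 -m pendant '[[0.47,0.017,-0.055,0,0,0,0],[0.47,0.033,-0.11,0,0,0,0],[0.47,0.05,-0.165,0,0,0,0],[0.47,0.066,-0.216,0,0,0,0],[0.47,0.066,-0.216,0,0,0,0]]'|grep -E "posi|wid"; python3 -m pendant '[[0.47,0,0,0,0,0,0],[0.47,0,0,0,0,0,0],[0.47,0,0,0,0,0,0]]' >/dev/null; python3 - <<'E'
from h import *
go(.651,.159,.12,-.8)
im,g=grips("wrist",.058,roi=(270,60,350,200)); cv2.imwrite("pics/w9.png",im["image"])
E
```

```text
position: [0.6505, 0.1594, 0.2488]
grip_width: 0.0409
t 30.68 pos [0.6507 0.1548 0.2519] ang -0.90 shift [ 0.0002 -0.0042  0.1319] rz -0.002 q1,q6 3 94 w 0.0409
grip [0.6639 0.1574] L0.085 W0.053 ang -0.8 [309. 163.]
```

View pics/w9.png

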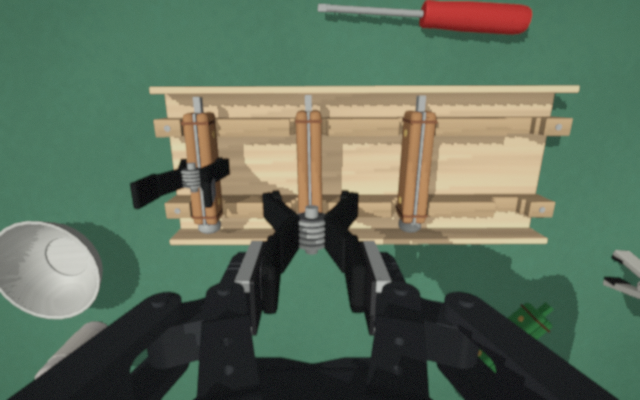

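The place 4 clamp is still on; the place 3 joint line is at (309,130), in line with the held clamp.

```bash
python3 -m pendant '[[0.47,0,-0.0025,0.03,0,0,0],[0.47,0,-0.0025,0.07,0,0,0],[0.47,0,-0.0025,0.1,0,0,0],[0.47,0,-0.0025,0.12,0,0,0],[0.47,0,-0.0025,0.13,0,0,0]]'|grep -E "posi|wid|ft"; python3 -m pendant '[[0.47,0,0,0.002,0,0,0],[0.47,0,0,0.002,0,0,0],[0.47,0,0,0.002,0,0,0]]'|grep -E "posi|wid|ft"
```

```text
position: [0.6505, 0.158, 0.1209]
ft_force: [-0.5, 0.6, -1.3]
grip_width: 0.0402
position: [0.6511, 0.1584, 0.1207]
ft_force: [0.6, -0.6, -0.4]
grip_width: 0.0405
```

```bash
python3 -m pendant '[[0.6,0,0,0,0,0,0],[0.8,0,0,0,0,0,0],[0.95,0,0,0,0,0,0],[1,0,0,0,0,0,0]]'|grep -E "posi|wid|ft"; python3 -m pendant '[[1,0,0,-0.02,0,0,0],[1,0,0,-0.06,0,0,0],[1,0,0,-0.1,0,0,0],[1,0,0,-0.12,0,0,0],[1,0,0,-0.12,0,0,0]]'|grep -E "posi"; python3 - <<'E'
from h import *
go(.4423,-.3265,.25,11.4)
E
```

```text
position: [0.6508, 0.1585, 0.12]
ft_force: [0.3, -0.5, 0.4]
grip_width: 0.0853
position: [0.6512, 0.1585, 0.2413]
t 32.85 pos [0.6512 0.1585 0.2413] ang -0.82 shift [-0.2019  0.488  -0.0095] rz -0.213 q1,q6 4 94 w 0.0854
```

```bash
python3 -m pendant '[[1,-0.02,0.05,-0.01,0,0,-0.05],[1,-0.045,0.105,-0.01,0,0,-0.1],[1,-0.065,0.16,-0.01,0,0,-0.15],[1,-0.09,0.215,-0.01,0,0,-0.213],[1,-0.11,0.27,-0.01,0,0,-0.213]]'|grep posi;  python3 -c "
from h import *
go(.4423,-.3265,.25,11.4)"
```

```text
position: [0.5354, -0.1113, 0.2485]
t 33.48 pos [ 0.5354 -0.1113  0.2485] ang 11.42 shift [-0.1339  0.1925 -0.0015] rz 0.000 q1,q6 -24 54 w 0.0855
```

```bash
python3 -m pendant '[[1,-0.035,0.05,0,0,0,0],[1,-0.07,0.1,0,0,0,0],[1,-0.105,0.15,0,0,0,0],[1,-0.134,0.1925,0,0,0,0],[1,-0.134,0.1925,0,0,0,0]]'|grep posi; python3 -m pendant '[[1,0,0,0,0,0,0],[1,0,0,0,0,0,0]]' >/dev/null; python3 - <<'E'
from h import *
im=env.get_image("wrist"); cv2.imwrite("pics/w10.png",im["image"])
go(.4423,-.3265,.142,11.4)
print(px(im,(.4423,-.3265,.108)))
E
```

```text
position: [0.4418, -0.3277, 0.2481]
t 34.40 pos [ 0.444  -0.324   0.2497] ang 11.48 shift [-0.0021  0.0022  0.1077] rz 0.001 q1,q6 -48 30 w 0.0857
(np.float64(314.74768496851027), np.float64(186.65138316695646))
```

View pics/w10.png

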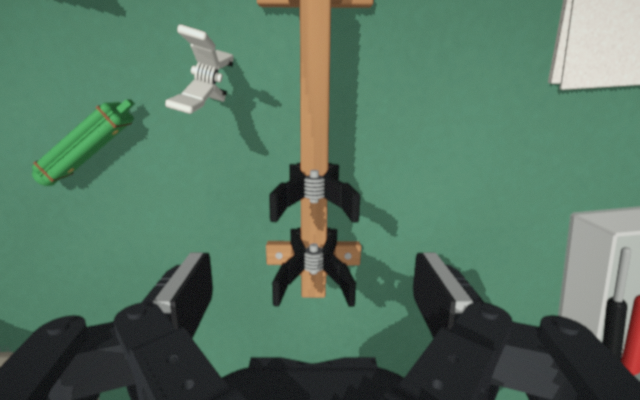

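The pivot is at (314,188), as predicted.

```bash
python3 -m pendant '[[1,-0.001,0.002,0.03,0,0,0],[1,-0.001,0.002,0.07,0,0,0],[1,-0.001,0.002,0.108,0,0,0],[1,-0.001,0.002,0.108,0,0,0],[0.7,-0.001,0.002,0.108,0,0,0]]' 40|grep -E "posi|ft_|wid"; python3 -m pendant '[[0.47,0,0,0,0,0,0],[0.47,0,0,0,0,0,0],[0.47,0,0,0,0,0,0],[0.47,0,0,0,0,0,0]]'|grep -vE "rot"; python3 -m pendant '[[0.47,0,0,-0.02,0,0,0],[0.47,0,0,-0.06,0,0,0],[0.47,0,0,-0.1,0,0,0],[0.47,0,0,-0.11,0,0,0],[0.47,0,0,-0.11,0,0,0]]'|grep -vE "rot"; python3 - <<'E'
from h import *
go(.650,.054,.25,-.8)
E
```

```text
position: [0.4437, -0.3274, 0.1434]
ft_force: [-0.4, -0.4, -1.1]
grip_width: 0.0697
time_s: 35.52
position: [0.4429, -0.3273, 0.142]
ft_force: [0.3, 0.5, -1.3]
grip_width: 0.0402
gripper_force: 11.5
time_s: 36.15
position: [0.4428, -0.3272, 0.2514]
ft_force: [-0.0, 0.1, -1.5]
grip_width: 0.0401
gripper_force: 11.5
t 36.15 pos [ 0.4428 -0.3272  0.2514] ang 11.38 shift [ 0.2783 -0.3328  0.0015] rz 0.213 q1,q6 -49 30 w 0.0401
```

```bash
python3 -m pendant '[[0.47,0.02,-0.025,0,0,0,0.04],[0.47,0.055,-0.065,0,0,0,0.08],[0.47,0.09,-0.11,0,0,0,0.12],[0.47,0.13,-0.155,0,0,0,0.16],[0.47,0.165,-0.195,0,0,0,0.213]]'|grep -E "posi|wid"; python3 -c "
from h import *
go(.650,.054,.25,-.8)"
```

```text
position: [0.5666, -0.1015, 0.2498]
grip_width: 0.0401
t 36.77 pos [ 0.5666 -0.1015  0.2498] ang -0.90 shift [ 0.081  -0.1568 -0.0002] rz -0.002 q1,q6 -22 69 w 0.0401
```

```bash
python3 -m pendant '[[0.47,0.026,-0.05,0,0,0,0],[0.47,0.052,-0.1,0,0,0,0],[0.47,0.081,-0.157,0,0,0,0],[0.47,0.081,-0.157,0,0,0,0],[0.47,0.081,-0.157,0,0,0,0]]'|grep -E "posi|wid"; python3 -m pendant '[[0.47,0,0,0,0,0,0],[0.47,0,0,0,0,0,0]]' >/dev/null; python3 - <<'E'
from h import *
go(.650,.054,.12,-.8)
im=env.get_image("wrist"); cv2.imwrite("pics/w11.png",im["image"])
G=cv2.cvtColor(im["image"],cv2.COLOR_BGR2HSV)
r=cv2.inRange(G[150:185,260:370],(5,120,60),(14,255,255)); u=np.where(r.sum(0)>255*12)[0]+260; print(u.min(),u.max(),at(im,u.mean(),167,.056).round(4))
E
```

```text
position: [0.6491, 0.0522, 0.25]
grip_width: 0.0402
t 37.65 pos [0.6492 0.0512 0.2519] ang -0.91 shift [ 0.0007 -0.0029  0.1319] rz -0.002 q1,q6 -6 85 w 0.0405
305 321 [0.6515 0.05   0.056 ]
```

View pics/w11.png

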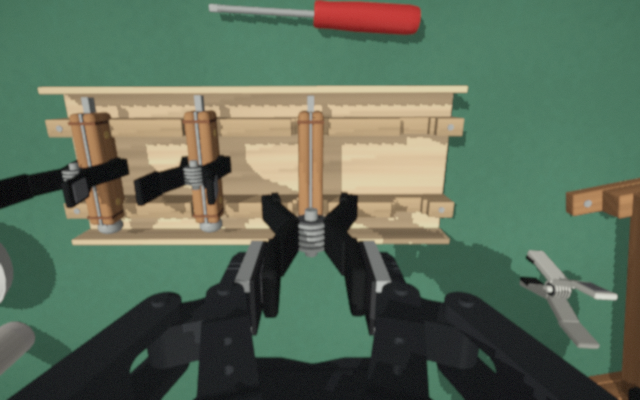

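Two clamps are in place; the place 2 joint line at (311,150) is in line with the held clamp at (312,230).

```bash
python3 -m pendant '[[0.47,0,-0.001,0.03,0,0,0],[0.47,0,-0.001,0.07,0,0,0],[0.47,0,-0.001,0.1,0,0,0],[0.47,0,-0.001,0.12,0,0,0],[0.47,0,-0.001,0.13,0,0,0]]'|grep -E "posi|wid|ft"; python3 -m pendant '[[0.47,0,0,0.002,0,0,0],[0.47,0,0,0.002,0,0,0],[0.47,0,0,0.002,0,0,0]]'|grep -E "posi|wid|ft"
```

```text
position: [0.6492, 0.0528, 0.121]
ft_force: [0.4, 0.2, -0.5]
grip_width: 0.0401
position: [0.6498, 0.0533, 0.1207]
ft_force: [-0.0, -0.7, -1.0]
grip_width: 0.0406
```

```bash
python3 -m pendant '[[0.6,0,0,0,0,0,0],[0.8,0,0,0,0,0,0],[0.95,0,0,0,0,0,0],[1,0,0,0,0,0,0]]'|grep -E "posi|wid|ft"; python3 -m pendant '[[1,0,0,-0.02,0,0,0],[1,0,0,-0.06,0,0,0],[1,0,0,-0.1,0,0,0],[1,0,0,-0.14,0,0,0],[1,0,0,-0.15,0,0,0]]'|grep -E "posi"; python3 -m pendant '[[1,-0.05,0.04,0,0,0,0],[1,-0.11,0.08,0,0,0,0],[1,-0.16,0.12,0,0,0,0],[1,-0.2,0.15,0,0,0,0],[1,-0.2,0.15,0,0,0,0]]'|grep -E "posi"; python3 - <<'E'
from h import *
a=env.get_image("top")["image"][130:300,170:505]; b=env.get_image("side")["image"][140:400,190:420]
cv2.imwrite("pics/f1.png",np.vstack([cv2.resize(a,(600,304),interpolation=2)])); cv2.imwrite("pics/f2.png",cv2.resize(b,(530,599),interpolation=2))
E
```

```text
position: [0.6495, 0.0533, 0.1199]
ft_force: [0.1, 0.3, -0.5]
grip_width: 0.0851
position: [0.65, 0.0533, 0.2727]
position: [0.4447, -0.0952, 0.2693]
```

View pics/f1.png

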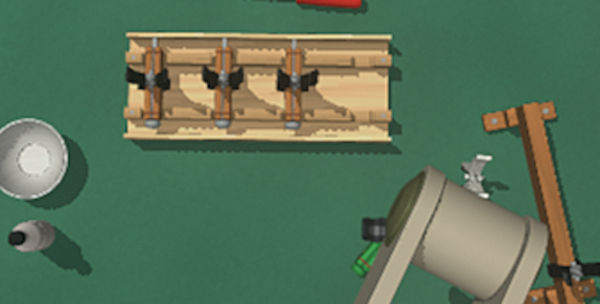

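View pics/f2.png

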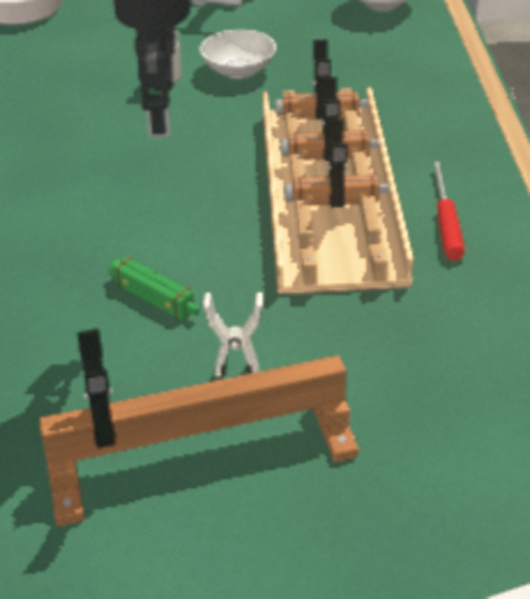

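Both views show three grips lying in places 2-4 with one clamp across each, at top-crop (150,80), (222,80) and (295,82). One clamp is still on the rail and the bystanders have not moved.

```bash
python3 -c "
from rig import env
print(env.close_job())"
```

```text
the job is handed in; nothing more can be done
None
```

All three grips on the bench are laid in places 2–4 of the rack with their tang stubs pointing away, each with a clamp across its middle; the fourth clamp stays on the rail, nothing else was moved, and the job is handed in (no verdict came back).

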